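# Slide the cup under the brewer past its spring catch

### The job

Push the catch's long red bar down with the fingertips and, keeping it held down, push the teal cup carriage by its upright rear plate along the lane, past the catch pins, until it is fully home against the stop under the coffee maker's spout. Then let the bar go so that the pins spring up behind the carriage, and back away. Only push: do not touch or tip the cup, do not lift the carriage, and leave the other things on the counter where they are.

Things in the scene. Friction and masses are not known exactly. Their poses are not given: they have to be found in the camera images.
- brewer: Fixed black coffee maker with its cup lane, one piece. Origin on the counter surface, on the lane's centre line, midway between the two catch pins. +y runs along the lane towards the coffee maker (push direction), x across, z up. Grey lane floor: top 14 mm above the counter, y = -305 to +120 mm.
- lane_stop (a point): Centre of the face of the rubber end stop, at brewer y = +120 mm, 29 mm above the counter. The lane's two aluminium side rails have inner faces at brewer x = +-54 mm and tops 40 mm above the counter; their lips reach in to x = +-47 mm and keep the carriage from lifting.
- spout (a point): Lower end of the spout, 178 mm above the counter, at brewer y = +65 mm. The coffee maker's head overhangs the lane from brewer y = +30 mm on (x = +-65 mm, underside 200 mm above the counter); its column starts at y = +130 mm (x = +-90 mm, 310 mm tall).
- catch (a joint): Downward travel of the red spring catch (m): 0 up, 0.011 fully down. One piece: a long bar and two 10 mm square pins at brewer x = +-36 mm, y = 0, that stand 10 mm above the lane floor and block the carriage's skids; with the bar down they sink below the floor. About 1.5 N starts it, 4 N holds it fully down; it springs back when let go.
- bar_end (a point): Top face of the red bar at its rear end (far from the coffee maker): brewer x = 0, y = -300 mm. The bar lies on the lane's centre line, 44 mm wide, from there to y = -15 mm; top 24 mm above the counter when up, 13 mm when down. It may be pressed anywhere that the carriage leaves open. It moves down with the bar.
- carriage_mid (a point): Teal cup carriage, 0.35 kg, loose but guided in the lane, starting behind the pins: centre of its plate's top face, 33 mm above the counter. Body 104 mm across, 110 mm along the lane, on 13 mm high skids; an 8 mm high rim holds the cup. Axes as the brewer's. Home: this point at brewer y = +65 mm, against the stop; its rear edge is then 5 mm past the pins.
- push_plate (a point): Centre of the rear face (the one to push) of the carriage's upright push plate, which stands on a tail behind its main part; it is 44 mm wide, 6 mm thick, 27 to 69 mm above the counter, clear of the red bar below. This point is 121 mm behind carriage_mid along the lane, 48 mm above the counter.
- cup_mid (a point): Empty white open cup, standing loose on the carriage: 100 mm tall, 82 mm across the rim, 58 mm across its base. This point is on its axis half-way up; its z axis points up.
- pod_brown: Copper-coloured coffee pod, 52 mm across, 34 mm tall, standing near the lane. Origin: centre of its underside. Leave alone.
- pod_green: Green coffee pod, 52 mm across, 34 mm tall. Origin: centre of its underside. Leave alone.
- lid: White cup lid lying flat, 88 mm across, 14 mm tall. Origin: centre of its underside. Leave alone.
- mug: Blue mug, 80 mm across, 92 mm tall, handle to its +y. Origin: centre of its underside. Leave alone.
- spoon: Spoon, about 140 mm long along its x, lying on the counter. Origin: underside, about mid-length. Leave alone.
- tub: White jar with a purple label, 90 mm across, 140 mm tall. Origin: centre of its underside. Leave alone.
- sugar_box: Orange box, 60 x 100 x 50 mm tall. Origin: centre of its underside. Leave alone.
There are look-alikes about, which are no part of the job. Leave any yellow look-alike of the part that bears cup_mid alone.

How it is judged:
On the way, in this order (a step that is already met when the one before it is completed fails the run):
1. the red bar is pressed down by the fingers with the carriage still behind the pins (value of joint catch above 0.0095 m and contact force between the fingers and catch above 0.4 N and y of carriage_mid in the frame of brewer below -0.045 m), for 0.1 s.
2. the carriage's front has passed the pins with the bar still held by the fingers (y of carriage_mid in the frame of brewer above -0.035 m and contact force between the fingers and catch above 0.4 N), for 0.05 s.
3. the carriage is nearly past the pins, the bar still held by the fingers (y of carriage_mid in the frame of brewer above 0.035 m and contact force between the fingers and catch above 0.4 N), for 0.05 s.
At the end, for the whole second after the job is handed in: The carriage is home under the spout (its centre at least 58.5 mm past the pins, 65 mm being against the stop), the catch has sprung up behind it (within 2.5 mm of its top), the cup stands upright (within 0.12 rad) on the carriage within 20 mm of its centre, and all is at rest (y of carriage_mid in the frame of brewer above 0.0585 m and value of joint catch below 0.0025 m and angle between cup_mid's own z axis and vertical below 0.12 rad and horizontal distance between cup_mid and carriage_mid below 0.02 m and height (world z) of cup_mid below 0.095 m and height (world z) of carriage_mid below 0.038 m and linear speed of carriage below 0.02 m/s and linear speed of cup below 0.03 m/s); the robot touches nothing.
It fails at once if the cup is touched by the robot (contact force between any of the fingers, the arm and cup above 0.3 N).
It fails at once if the cup is tipped (angle between cup_mid's own z axis and vertical above 0.35 rad).
It fails at once if the carriage or the cup is lifted (height (world z) of carriage_mid above 0.045 m or height (world z) of push_plate above 0.065 m or height (world z) of cup_mid above 0.108 m).
It fails at once if another thing on the counter is moved by more than 20 mm (distance of any of pod_brown, pod_green, lid, mug, spoon, tub, sugar_box from where it was at the start of the episode above 0.02 m).
It also fails if it takes over 42 s, if anything falls off the work surface, if the arm or the gripper's body presses on something with over 40 N, if the wrist force passes 120 N, or if a joint passes its speed limit or range.

### The arm

A 7-joint arm with a two-finger parallel gripper is mounted at the origin on the work surface. World frame = base frame: x ahead of the robot, y to its left, z up, the work surface at z = 0. Lengths are in m, angles in rad, forces in N, time in s.
With the tool pointing down it reaches from about 0.425 to 0.825 m from the base axis. Payload 3.6 kg.
Tool frame: the origin (TCP) lies midway between the tips of the shut fingers; the grasp point (between the pads) lies hold_point_z behind it (hold_point_z is the distance from the TCP to the grasp point, in m); z points along the fingers, y is the line along which they close (so a half turn about z gives the same grasp; the last joint's range is limited). The gripper opens to 93 mm and grips with 3 to 60 N. Pads are 15 mm wide; open, the fingers measure 128 mm over their backs; the gripper's body (75 mm by 188 mm) begins 65 mm behind the grasp point.
Start: joints at [1.214, 0.615, -0.013, 1.423, 0.008, 1.103, -0.04], TCP at [0.211, -0.615, 0.219] pointing down, gripper open.
Joint ranges: [-3.12, 3.12], [-0.3, 2.06], [-1.34, 1.32], [0.26, 2.42], [-1.36, 4.5], [0.01, 1.98], [-2.84, 2.84]. Speed limits (rad/s): [2.79, 2.79, 3.14, 3.14, 3.14, 3.14, 3.14].

### API

Orientations are given as a unit quaternion [x, y, z, w].
In Python, from bench import observe, get_image, camera_info, finish_job, hold_point_z gives the robot as it stands.
- The arm moves only by the tool apply_moves, never from a script. Its argument "commands" is a list that holds one entry, the list of rows, each a list of 4 numbers: the shift along the tool's x, y, z normalised to -1 to 1, where 1 is 0.1 m, then the turn about the tool's z normalised to -1 to 1, where 1 is 60 degrees. In form: [[[x, y, z, twist], ...]]. A call has 1 to 20 rows; each row is the pose to reach, as a shift and turn from the pose commanded when the call began, along the tool's axes at that moment; what a row does not reach only later rows make up. A row lasts 1/12 s, in which the tool goes at most 41.7 mm and 7.16 degrees, less where a joint would pass 70% of its speed; a pose out of reach is approached as far as the arm can. A call with a number of a shift or a turn outside -1 to 1 is refused whole. A call with a gripper value outside its range is refused whole. "hand" is the closure, from 0 (fully open) to 1 (shut), set as the call begins (left out, the last holds). The fingers move at their own pace and stop on an object; "grip_force" is the grip in N (left out, the last holds). Time passes only in rows, so rows that repeat a pose let the fingers close. It gives the time, the measured TCP pose, the force, the opening and the grip force at its end, in the units of the state.
- observe(): the state, without advancing time (a new reading comes with each control period).
- get_image(name): name is "scene" or "top" or "wrist"; returns (picture, depth): 420x560x3 uint8, red, green, blue; 420x560 float32, m along the optical axis (not along the pixel's ray), 0 where there is no reading.
- camera_info(name): a dict with "fov_y" (degrees; the focal length in pixels is half the picture's height over the tangent of half this angle, whatever the lens; pixels are square), "cx", "cy" (the principal point, pixels), "cam_to_world" (4x4, takes a point from camera to world coordinates). Camera axes: x right, y up, looking along -z (the intrinsics and any distortion apply to the point x, -y, -z); pixel columns grow to the right and rows downward; lengths in m; the calibration is good to about 2 mm. A picture is of the moment at which its call begins: read the wrist's pose just before it. camera_info takes no time and is no camera call; for the wrist camera it gives the pose at the moment of the call.
- finish_job(): hands the job in; it is judged then, once.
The state is a dict: "time": time; "qpos": joint angles; "qd": joint speeds; "joint_torque": joint torques, N m; "position": TCP position; "ee_rot": TCP orientation; "contact_force": force on the tool from outside, world axes, zero at the start; "ft_torque": the same for the moment, N m; "finger_gap": finger opening in m; "grasp_force": force on a finger pad.
Only numpy, scipy, OpenCV 4.12 (cv2) and the standard library are available. Lean on these libraries where they do the work, as an engineer would, in place of code of your own. Each camera call takes 0.05 s, during which the arm holds its last target. There are 200 camera calls.

## Working session

There is one attempt and no reset: what is moved stays moved. The work goes in short steps, Python scripts to look and compute and a tool call to move; the robot and the scene stay as the last step left them, time stands still between calls to the robot, and variables do not carry over. Pictures are saved under pics/ and viewed, at most 10 in all, crops included, and the job is handed in when it is done.

Besides the shell and the picture viewer there is one more tool, called after "Call:" as name(argument=value, ...), one argument or row to a line, values as JSON. apply_moves: Moves the arm, as the interface text tells. Its arguments: {"type":"object","properties":{"commands":{"type":"array","items":{"type":"array","items":{"type":"array","items":{"type":"number"}}}},"hand":{"type":"number"},"grip_force":{"type":"number"}},"required":["commands"]}

```bash
mkdir -p pics; cat > h.py <<'E'
import numpy as np,cv2
from bench import *
def grab(n):
    ci=camera_info(n); im,d=get_image(n)
    f=210/np.tan(np.radians(ci['fov_y'])/2)
    v,u=np.mgrid[0:420,0:560]
    T=np.array(ci['cam_to_world'])
    P=np.stack([(u-ci['cx'])/f*d,-(v-ci['cy'])/f*d,-d],-1)@T[:3,:3].T+T[:3,3]
    return im,d,P,ci
def save(n,im): cv2.imwrite('pics/'+n+'.png',im[...,::-1])
E
python3 - <<'E'
from h import *
s=observe(); print(s); print(hold_point_z)
out=[]
for n in ['scene','top']:
    im,d,P,ci=grab(n); np.savez(n,im=im,d=d,P=P); save(n,im); print({k:v for k,v in ci.items()})
E
```

```text
{'time': 0.0, 'qpos': array([ 1.21449578,  0.61590041, -0.0125838 ,  1.4249114 ,  0.008137  ,
        1.10340194, -0.04040448]), 'qd': array([ 0.00069845,  0.00183793,  0.00039014, -0.0018622 , -0.00039922,
        0.00027204,  0.00053087]), 'joint_torque': array([ 6.94393884e-05, -4.58938587e+01,  2.09069126e-01, -1.65745103e+01,
       -6.10536500e-02,  2.05797987e-02,  2.30869618e-04]), 'position': array([ 0.21022664, -0.61421703,  0.21748936]), 'ee_rot': array([ 9.86429629e-01,  1.64179585e-01, -2.54863223e-04, -1.25966863e-03]), 'contact_force': array([-0.01990918,  0.91585125,  0.95740532]), 'ft_torque': array([-0.03597395,  0.02650619,  0.01086313]), 'grasp_force': 0.0, 'finger_gap': 0.09264727472829432}
0.0188
{'fov_y': 50.50255270622797, 'cx': 286.77861258654536, 'cy': 210.6140007995355, 'cam_to_world': array([[ 0.85958442, -0.43526201,  0.26769686,  0.82117155],
       [ 0.51094965,  0.72524295, -0.46146844, -0.5182057 ],
       [ 0.00671442,  0.5334507 ,  0.84580451,  1.03916755],
       [ 0.        ,  0.        ,  0.        ,  1.        ]])}
{'fov_y': 43.45246144677292, 'cx': 283.92284199940235, 'cy': 198.44517801368468, 'cam_to_world': array([[ 0.01680031,  0.99615833, -0.08594376,  0.46875294],
       [-0.99977518,  0.01562468, -0.01433359, -0.05178267],
       [-0.01293568,  0.08616524,  0.99619688,  1.27404749],
       [ 0.        ,  0.        ,  0.        ,  1.        ]])}
```

View pics/scene.png

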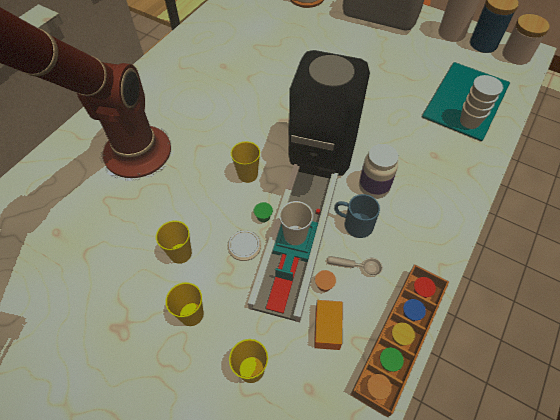

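View pics/top.png

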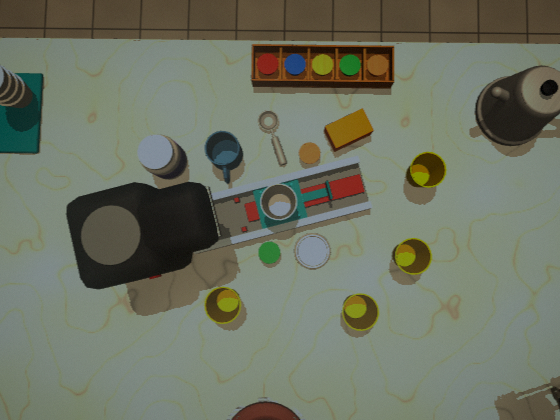

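The scene picture shows the black brewer (330,110), the carriage with the cup (296,220), the push plate (287,265) and the bar end (278,295). The top picture shows the lane running from its rear at (365,180) to the brewer head at (215,215), the teal plate at about (328,192) and the free red bar at (347,186). The yellow cups are decoys.

```bash
python3 - <<'E'
from h import *
for n in ['top','scene']:
    z=np.load(n+'.npz'); im,d,P=z['im'],z['d'],z['P']
    hsv=cv2.cvtColor(im,cv2.COLOR_RGB2HSV); H,S,V=[hsv[...,i].astype(int) for i in range(3)]
    box=np.zeros(d.shape,bool)
    if n=='top': box[150:260,190:380]=1
    else: box[165:325,245:345]=1
    ok=box&(d>0)
    red=ok&((H<6)|(H>174))&(S>150)&(V>70)
    teal=ok&(H>78)&(H<98)&(S>110)
    print(n,'red',red.sum(),'teal',teal.sum())
    cnt,lab,st,c=cv2.connectedComponentsWithStats(red.astype(np.uint8))
    for i in range(1,cnt):
        if st[i,4]>8:
            p=P[lab==i]; print('red',st[i],np.median(p,0).round(4)); 
            if st[i,4]>200:
                r=cv2.minAreaRect((p[:,:2]*1000).astype(np.float32)); print(r, p.min(0).round(3),p.max(0).round(3))
    p=P[teal]; hi=p[:,2]>.055; print('teal high',hi.sum(),np.median(p[hi],0), cv2.minAreaRect((p[hi,:2]*1000).astype(np.float32)))
    lo=(abs(p[:,2]-.033)<.006); print('teal plate',lo.sum(),cv2.minAreaRect((p[lo,:2]*1000).astype(np.float32)))
    print('counter z', np.median(P[300:330,180:200,2] if n=='scene' else P[330:360,280:300,2]))
    # rails: low saturation, height ~.04
    ra=ok&(abs(P[...,2]-.040)<.004)&(S<60)&(V>110); q=P[ra]; print('rail',len(q)); np.save('rail_'+n,q)
    r=cv2.minAreaRect((q[:,:2]*1000).astype(np.float32)); print(r)
ci=camera_info('wrist'); print(np.array(ci['cam_to_world']).round(3))
im=cv2.resize(np.load('top.npz')['im'][140:270,180:400],None,fx=3.6,fy=3.6,interpolation=cv2.INTER_CUBIC); save('crop',im)
E
```

```text
top red 1030 teal 926
red [329 174  35  26 577] [ 0.6067 -0.1811  0.025 ]
((607.6619262695312, -181.31619262695312), (43.80339431762695, 80.36227416992188), 15.48181438446045) [ 0.577 -0.223  0.01 ] [ 0.638 -0.14   0.033]
red [301 183  25  10 107] [ 0.6026 -0.1027  0.0249]
red [305 196  25  11 122] [ 0.5717 -0.1114  0.0249]
red [234 198   5   4  18] [0.5734 0.0802 0.0238]
red [245 202  14  19 189] [0.5453 0.0433 0.025 ]
red [242 227   5   4  17] [0.5025 0.0597 0.025 ]
teal high 43 [ 0.5936949  -0.13534013  0.07039901] ((580.3875122070312, -17.301162719726562), (250.11056518554688, 87.4828109741211), 85.02645874023438)
teal plate 762 ((572.0428466796875, -52.40038299560547), (92.72627258300781, 168.9965362548828), 15.275283813476562)
counter z 0.0006508437637519071
rail 1895
((571.7826538085938, -50.785430908203125), (128.2137451171875, 357.7145080566406), 15.531874656677246)
scene red 750 teal 798
red [316 209   4   5  16] [0.5711 0.0784 0.0241]
red [278 254   8  15  58] [ 0.5655 -0.1008  0.0241]
red [290 257   9  21  76] [ 0.598  -0.0936  0.0242]
red [266 277  27  36 600] [ 0.6057 -0.18    0.0244]
((605.0643920898438, -177.78262329101562), (43.77452850341797, 85.97686004638672), 16.574649810791016) [ 0.574 -0.225  0.015] [ 0.636 -0.13   0.031]
teal high 37 [ 0.59505571 -0.13754437  0.06923656] ((593.8246459960938, -137.86582946777344), (41.39630126953125, 5.453582763671875), 14.281848907470703)
teal plate 626 ((570.3469848632812, -56.42341613769531), (92.25829315185547, 176.56634521484375), 15.481086730957031)
counter z 0.012909670099918391
rail 1637
((537.8152465820312, -26.028594970703125), (205.0177459716797, 433.6462707519531), 19.803905487060547)
[[ 0.324  0.919  0.226  0.273]
 [-0.946  0.315  0.074 -0.593]
 [-0.004 -0.238  0.971  0.383]
 [ 0.     0.     0.     1.   ]]
```

View pics/crop.png

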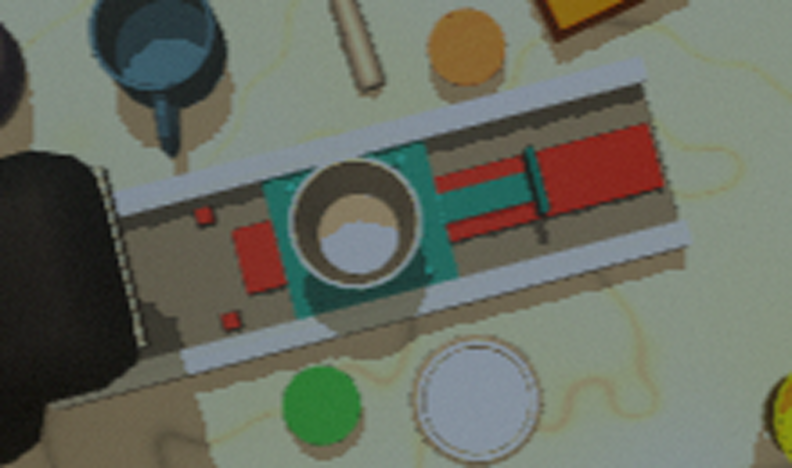

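The crop confirms the layout: the free bar runs x 545–660 and the push plate is at (537,180). The lane heads at 105.4° and the pins' midpoint is about (0.538, 0.070). Moving now with the fingers shut and tool x along the lane.

Call:
apply_moves(
  commands=[
    [[0.3,-0.15,0,0.12],[0.65,-0.35,0,0.24],[1,-0.55,0,0.36],[1,-0.55,0,0.48],[1,-0.55,0,0.6],[1,-0.55,0,0.72],[1,-0.55,0,0.72]],
  ],
  hand=1,
  grip_force=20,
)

```text
time: 0.68
position: [0.2875, -0.5299, 0.2182]
ee_rot: [0.977, -0.211, -0.001, -0.0]
contact_force: [-0.2, -1.0, -0.2]
finger_gap: 0.051
grasp_force: 0.0
```

Call:
apply_moves(
  commands=[
    [[0.1,-0.35,0,-0.12],[0.2,-0.7,0,-0.24],[0.3,-1,0,-0.36],[0.3,-1,0,-0.48],[0.3,-1,0,-0.6],[0.3,-1,0,-0.72],[0.3,-1,0,-0.84],[0.3,-1,0,-0.96],[0.3,-1,0,-1]],
  ],
)

```text
time: 1.43
position: [0.3553, -0.4518, 0.2183]
ee_rot: [0.951, 0.31, -0.0, -0.0]
contact_force: [-0.1, -0.3, 0.5]
finger_gap: 0.0003
grasp_force: 0.0
```

Call:
apply_moves(
  commands=[
    [[0.35,-0.07,0,-0.12],[0.7,-0.15,0,-0.24],[1,-0.2,0,-0.36],[1,-0.2,0,-0.48],[1,-0.2,0,-0.6],[1,-0.2,0,-0.72],[1,-0.2,0,-0.84],[1,-0.2,0,-0.96],[1,-0.2,0,-1]],
  ],
)

```text
time: 2.18
position: [0.4248, -0.3774, 0.2183]
ee_rot: [0.668, 0.744, 0.0, -0.0]
contact_force: [-0.6, 0.3, 0.1]
finger_gap: 0.0005
grasp_force: 0.0
```

Call:
apply_moves(
  commands=[
    [[0.3,0.33,0,-0.05],[0.6,0.66,0,-0.1],[0.9,1,0,-0.15],[0.9,1,0,-0.15]],
  ],
)

```text
time: 2.52
position: [0.521, -0.2695, 0.219]
ee_rot: [0.605, 0.796, 0.004, 0.0]
contact_force: [0.5, 1.2, 0.5]
finger_gap: 0.0004
grasp_force: 0.0
```

Call:
apply_moves(
  commands=[
    [[0.25,0.33,0,0],[0.5,0.66,0.3,0],[0.73,1,0.5,0],[0.73,1,0.8,0],[0.73,1,0.8,0]],
  ],
)

```text
time: 2.93
position: [0.5921, -0.1757, 0.1321]
ee_rot: [0.607, 0.795, -0.001, -0.006]
contact_force: [-1.0, -0.3, -0.7]
finger_gap: 0.0006
grasp_force: 0.0
```

```bash
cat > m.py <<'E'
from h import *
o=np.array([.538,.070]);a=np.radians(15.4);ex=np.array([np.cos(a),np.sin(a)]);ey=np.array([-np.sin(a),np.cos(a)])
def st():
    s=observe(); p=s['position'];q=s['ee_rot']
    print('t',round(s['time'],2),'brewer xy mm',((p[:2]-o)@ex*1e3).round(1),((p[:2]-o)@ey*1e3).round(1),'z',(p[2]*1e3).round(1),'yaw',np.degrees(2*np.arctan2(q[1],q[0])).round(2),'F',s['contact_force'].round(1),'q',s['qpos'].round(2))
    return s
E
python3 - <<'E'
from m import *
st()
for n in ['wrist','scene']:
    im,d,P,ci=grab(n); save(n+'2',im)
    B=np.stack([(P[...,:2]-o)@ex,(P[...,:2]-o)@ey,P[...,2]],-1); 
    hsv=cv2.cvtColor(im,cv2.COLOR_RGB2HSV); H,S,V=[hsv[...,i].astype(int) for i in range(3)]
    red=((H<6)|(H>174))&(S>150)&(V>60)&(d>0)&(abs(B[...,0])<.04)&(B[...,1]>-.33)&(B[...,1]<.02)&(B[...,2]<.035)
    b=B[red]; print(n,'red',len(b),np.percentile(b,[2,50,98],axis=0).round(4).tolist() if len(b) else 0)
    t=(H>78)&(H<98)&(S>100)&(d>0)&(abs(B[...,0])<.06)&(B[...,2]>.05)&(B[...,1]<-.12)&(B[...,1]>-.3)
    b=B[t]; print('plate',len(b),np.percentile(b,[2,50,98],axis=0).round(4).tolist() if len(b) else 0)
E
```

```text
t 2.93 brewer xy mm -13.1 -251.3 z 132.1 yaw 105.29 F [-1.  -0.3 -0.7] q [ 0.49  0.69 -0.4   1.61  0.31  0.92  0.25]
wrist red 5122 [[-0.0213, -0.2807, 0.0216], [0.0009, -0.2331, 0.0233], [0.0212, -0.154, 0.0248]]
plate 846 [[-0.0514, -0.2298, 0.055], [-0.0022, -0.2153, 0.0686], [0.028, -0.2116, 0.256]]
scene red 646 [[-0.0218, -0.2981, 0.0199], [0.0011, -0.2555, 0.0242], [0.0314, -0.0039, 0.0285]]
plate 21 [[-0.0025, -0.248, 0.0592], [0.012, -0.2162, 0.0686], [0.0515, -0.2143, 0.2624]]
```

View pics/wrist2.png

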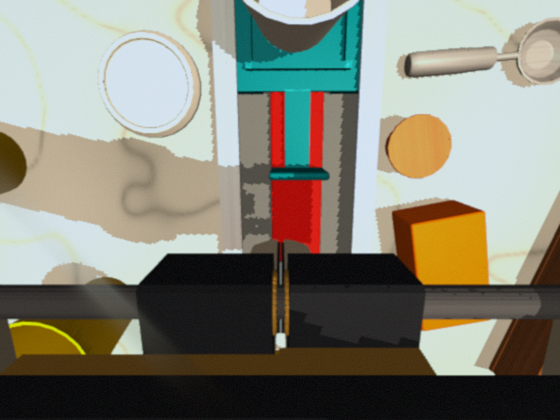

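The wrist view shows the lane aligned with the tool, the plate at (300,173), and the shut fingertips just short of the bar's centre line at (281,245). I'll shift 14 mm and go down.

Call:
apply_moves(
  commands=[
    [[0,0.14,0.25,0],[0,0.14,0.5,0],[0,0.14,0.75,0],[0,0.14,0.95,0],[0,0.14,1,0],[0,0.14,1,0],[0,0.14,1,0]],
  ],
)

```text
time: 3.62
position: [0.6087, -0.1797, 0.0406]
ee_rot: [0.611, 0.791, 0.0, 0.002]
contact_force: [-0.2, 0.2, -0.0]
finger_gap: 0.0004
grasp_force: 0.0
```

```bash
python3 -c "
from m import *
st()"
```

```text
t 3.62 brewer xy mm 1.8 -259.5 z 40.6 yaw 104.61 F [-0.2  0.2 -0. ] q [ 0.45  0.82 -0.35  1.64  0.37  0.75  0.19]
```

Call:
apply_moves(
  commands=[
    [[0,0,0.05,0],[0,0,0.1,0],[0,0,0.14,0],[0,0,0.18,0],[0,0,0.2,0],[0,0,0.2,0],[0,0,0.2,0]],
  ],
)

```text
time: 4.2
position: [0.6081, -0.1784, 0.019]
ee_rot: [0.611, 0.792, 0.0, 0.0]
contact_force: [0.7, -0.9, 2.9]
finger_gap: 0.0002
grasp_force: 1.3
```

```bash
python3 -c "
from m import *
st()"
```

```text
t 4.2 brewer xy mm 1.6 -258.1 z 19.0 yaw 104.7 F [ 0.7 -0.9  2.9] q [ 0.45  0.85 -0.34  1.65  0.39  0.72  0.18]
```

Spring contact. Pressing on to the bottom.

Call:
apply_moves(
  commands=[
    [[0,0,0.03,0],[0,0,0.06,0],[0,0,0.08,0],[0,0,0.09,0],[0,0,0.09,0],[0,0,0.09,0]],
  ],
)

```text
time: 4.7
position: [0.6081, -0.1784, 0.0143]
ee_rot: [0.611, 0.792, -0.0, 0.001]
contact_force: [-7.0, -0.0, 26.0]
finger_gap: 0.0002
grasp_force: 12.9
```

```bash
python3 -c "
from m import *
st()
im,d,P,ci=grab('scene'); save('press',cv2.resize(im[180:330,220:380],None,fx=4,fy=4))"
```

```text
t 4.7 brewer xy mm 1.7 -258.1 z 14.3 yaw 104.68 F [-7. -0. 26.] q [ 0.44  0.85 -0.33  1.65  0.39  0.71  0.17]
```

View pics/press.png

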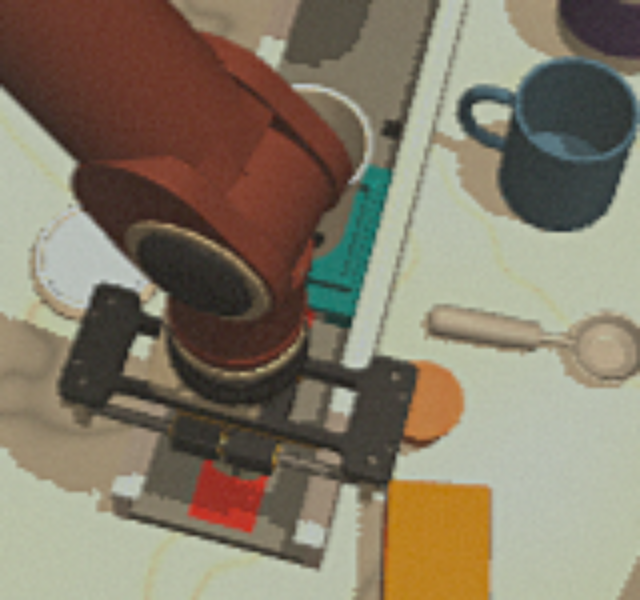

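The bar is bottomed out (z 14.3 mm, 26 N) and a sunk pin shows at (393,127). I'll ease off to about 15 N and start pushing along tool x.

Call:
apply_moves(
  commands=[
    [[0,0,-0.02,0],[0.04,0,-0.02,0],[0.08,0,-0.02,0],[0.12,0,-0.02,0],[0.16,0,-0.02,0],[0.2,0,-0.02,0],[0.24,0,-0.02,0],[0.28,0,-0.02,0],[0.31,0,-0.02,0],[0.34,0,-0.02,0],[0.37,0,-0.02,0],[0.4,0,-0.02,0],[0.43,0,-0.02,0],[0.46,0,-0.02,0],[0.49,0,-0.02,0]],
  ],
)

```text
time: 6.0
position: [0.5996, -0.1387, 0.0145]
ee_rot: [0.612, 0.79, -0.001, 0.007]
contact_force: [2.9, -10.4, 9.7]
finger_gap: 0.0005
grasp_force: 6.2
```

```bash
cat > c.py <<'E'
from m import *
s=st()
F=s['contact_force'];print('F along',F[:2]@ey,'across',F[:2]@ex)
for n in ['wrist','top']:
    im,d,P,ci=grab(n)
    B=np.stack([(P[...,:2]-o)@ex,(P[...,:2]-o)@ey,P[...,2]],-1)
    hsv=cv2.cvtColor(im,cv2.COLOR_RGB2HSV); H,S,V=[hsv[...,i].astype(int) for i in range(3)]
    t=(H>78)&(H<98)&(S>100)&(d>0)&(abs(B[...,0])<.05)&(B[...,1]<.13)&(B[...,1]>-.3)
    b=B[t&(B[...,2]>.025)&(B[...,2]<.045)]
    if len(b): print(n,'teal low y 2/98%',np.percentile(b[:,1],[2,98]).round(4),len(b))
    b=B[t&(B[...,2]>.055)&(B[...,2]<.08)]
    if len(b): print(n,'plate y',np.percentile(b[:,1],[2,50,98]).round(4),len(b))
    w=(S<70)&(d>0)&(B[...,2]>.126)&(B[...,2]<.14)&(abs(B[...,0])<.05)&(B[...,1]>-.16)&(B[...,1]<.115)
    b=B[w]
    if len(b): print(n,'rim',b.min(0).round(3),b.max(0).round(3),len(b))
    np.save('last_'+n,im)
E
python3 c.py
```

```text
t 6.0 brewer xy mm 3.9 -217.5 z 14.5 yaw 104.46 F [  2.9 -10.4   9.7] q [ 0.37  0.82 -0.31  1.72  0.39  0.65  0.09]
F along -10.810000495437246 across -0.013060362664154113
wrist teal low y 2/98% [-0.2012 -0.1012] 27927
wrist plate y [-0.2062 -0.2015 -0.2008] 253
top teal low y 2/98% [-0.1786 -0.0327] 842
top rim [-0.041 -0.123  0.126] [ 0.038 -0.044  0.139] 223
```

Call:
apply_moves(
  commands=[
    [[0.04,0,0,0],[0.08,-0.01,0,0],[0.12,-0.01,0,0],[0.16,-0.02,0,0],[0.2,-0.02,0,0],[0.24,-0.02,0,0],[0.28,-0.02,0,0],[0.32,-0.02,0,0],[0.36,-0.02,0,0],[0.4,-0.02,0,0],[0.44,-0.02,0,0],[0.48,-0.02,0,0],[0.52,-0.02,0,0],[0.56,-0.02,0,0],[0.6,-0.02,0,0]],
  ],
)

```text
time: 7.35
position: [0.5828, -0.0814, 0.0144]
ee_rot: [0.613, 0.79, -0.001, 0.007]
contact_force: [4.1, -11.3, 12.2]
finger_gap: 0.0006
grasp_force: 6.8
```

```bash
python3 c.py
```

```text
t 7.35 brewer xy mm 3.0 -157.8 z 14.4 yaw 104.41 F [  4.1 -11.3  12.2] q [ 0.28  0.79 -0.29  1.8   0.39  0.6  -0.  ]
F along -11.965681207927174 across 0.9209248003890438
wrist teal low y 2/98% [-0.1416 -0.0416] 27902
wrist plate y [-0.1466 -0.1419 -0.1413] 249
wrist rim [-0.047 -0.135  0.127] [ 0.05  -0.131  0.139] 16571
top teal low y 2/98% [-0.1049  0.0276] 804
top rim [-0.042 -0.063  0.126] [0.038 0.016 0.139] 217
```

Call:
apply_moves(
  commands=[
    [[0.04,0,0,0],[0.08,-0.01,0,0],[0.12,-0.01,0,0],[0.16,-0.02,0,0],[0.2,-0.02,0,0],[0.24,-0.02,0,0],[0.28,-0.02,0,0],[0.32,-0.02,0,0],[0.36,-0.02,0,0],[0.4,-0.02,0,0],[0.44,-0.02,0,0],[0.48,-0.02,0,0],[0.52,-0.02,0,0],[0.56,-0.02,0,0],[0.6,-0.02,0,0]],
  ],
)

```text
time: 8.7
position: [0.5661, -0.0241, 0.0144]
ee_rot: [0.613, 0.79, -0.001, 0.007]
contact_force: [3.2, -12.1, 13.2]
finger_gap: 0.0005
grasp_force: 7.7
```

```bash
python3 c.py; python3 -c "
from h import *
im,d,P,ci=grab('scene'); save('mid',cv2.resize(im[20:320,200:420],None,fx=2.6,fy=2)) if 0 else save('mid',cv2.resize(im[40:320,200:420],None,fx=2.1,fy=2.1))"
```

```text
t 8.7 brewer xy mm 2.1 -98.2 z 14.4 yaw 104.36 F [  3.2 -12.1  13.2] q [ 0.17  0.77 -0.27  1.86  0.38  0.55 -0.1 ]
F along -12.547184188963206 across -0.09821976239107144
wrist teal low y 2/98% [-0.082  0.018] 28098
wrist plate y [-0.0871 -0.0823 -0.0817] 244
wrist rim [-0.049 -0.076  0.129] [ 0.05  -0.071  0.139] 16386
top teal low y 2/98% [-0.0273  0.0524] 625
top rim [-0.042 -0.004  0.127] [0.038 0.042 0.14 ] 101
```

View pics/mid.png

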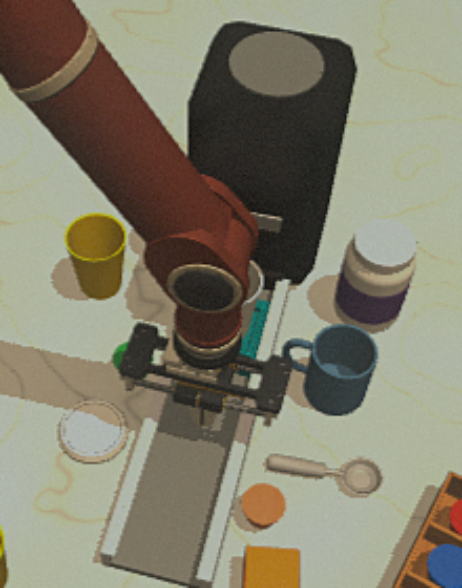

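The arm is clear of the brewer head so far, but the red bar isn't visible behind the fingers. I'll check that in the top image before going on.

```bash
python3 - <<'E'
from m import *
im=np.load('last_top.npy'); save('top3',cv2.resize(im[140:270,180:400],None,fx=3.6,fy=3.6,interpolation=cv2.INTER_CUBIC))
E
```

```text
(no output)
```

View pics/top3.png

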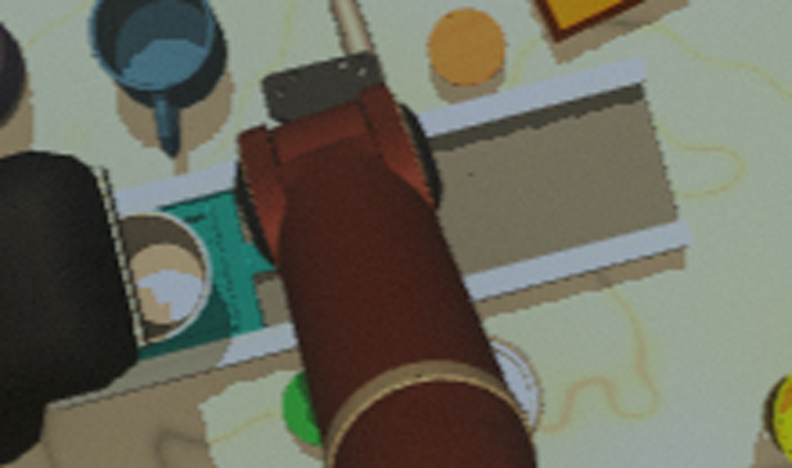

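The top view shows the carriage almost under the head, with the bar sunk below the floor and out of sight. The lane floor hides it, so it is fully down. I'll keep pushing to the stop with slightly more downward pressure.

Call:
apply_moves(
  commands=[
    [[0.03,0,0.01,0],[0.06,0,0.01,0],[0.09,0,0.01,0],[0.12,-0.01,0.01,0],[0.15,-0.01,0.01,0],[0.18,-0.01,0.01,0],[0.21,-0.01,0.01,0],[0.24,-0.01,0.01,0],[0.27,-0.01,0.01,0],[0.3,-0.01,0.01,0]],
  ],
)

```text
time: 9.68
position: [0.5593, 0.0022, 0.0143]
ee_rot: [0.614, 0.789, -0.001, 0.009]
contact_force: [5.4, -15.3, 17.9]
finger_gap: 0.0008
grasp_force: 10.0
```

```bash
python3 c.py
```

```text
t 9.68 brewer xy mm 2.6 -71.1 z 14.3 yaw 104.24 F [  5.4 -15.3  17.9] q [ 0.11  0.76 -0.26  1.88  0.38  0.53 -0.16]
F along -16.206076035229657 across 1.1351562733759675
wrist teal low y 2/98% [-0.0547  0.0452] 28236
wrist plate y [-0.0595 -0.055  -0.0544] 245
wrist rim [-0.049 -0.048  0.126] [ 0.05  -0.044  0.139] 17019
top teal low y 2/98% [0.0071 0.0541] 540
top rim [-0.034  0.023  0.127] [0.031 0.042 0.138] 49
```

Call:
apply_moves(
  commands=[
    [[0.02,0,0,0],[0.04,0,0,0],[0.06,0,0,0],[0.08,0,0,0],[0.1,0,0,0],[0.1,0,0,0]],
  ],
)

```text
time: 10.28
position: [0.5581, 0.0069, 0.0144]
ee_rot: [0.615, 0.788, -0.003, 0.011]
contact_force: [8.9, -24.6, 18.1]
finger_gap: 0.0007
grasp_force: 19.8
```

```bash
python3 c.py
```

```text
t 10.28 brewer xy mm 2.7 -66.2 z 14.4 yaw 104.03 F [  8.9 -24.6  18.1] q [ 0.09  0.76 -0.25  1.89  0.38  0.53 -0.17]
F along -26.116724145651958 across 2.053836085648431
wrist teal low y 2/98% [-0.0497  0.05  ] 28337
wrist plate y [-0.0542 -0.0499 -0.0493] 240
wrist rim [-0.048 -0.043  0.126] [ 0.05  -0.038  0.139] 17028
top teal low y 2/98% [0.0117 0.0555] 487
top rim [-0.023  0.027  0.129] [0.029 0.042 0.138] 36
```

Call:
apply_moves(
  commands=[
    [[0.03,0,0,0],[0.05,0,0,0],[0.05,0,0,0],[0.05,0,0,0]],
  ],
)

```text
time: 10.72
position: [0.5585, 0.0068, 0.0145]
ee_rot: [0.617, 0.787, -0.004, 0.014]
contact_force: [11.3, -30.1, 15.5]
finger_gap: 0.0004
grasp_force: 21.7
```

```bash
python3 c.py
```

```text
t 10.72 brewer xy mm 3.0 -66.3 z 14.5 yaw 103.83 F [ 11.3 -30.1  15.5] q [ 0.09  0.76 -0.24  1.89  0.38  0.53 -0.18]
F along -32.020342483202505 across 2.8581350204437355
wrist teal low y 2/98% [-0.0496  0.0499] 28407
wrist plate y [-0.054  -0.0498 -0.0492] 243
wrist rim [-0.048 -0.043  0.126] [ 0.05  -0.037  0.139] 17226
top teal low y 2/98% [0.0129 0.0554] 462
top rim [-0.021  0.027  0.128] [0.029 0.043 0.137] 37
```

It is against the stop: the force rose and the carriage didn't move. I'll back off the plate first, then lift.

Call:
apply_moves(
  commands=[
    [[-0.05,0,0,0],[-0.1,0,0,0],[-0.15,0,0,0],[-0.2,0,0,0],[-0.25,0,0,0],[-0.3,0,0,0],[-0.3,0,-0.05,0],[-0.3,0,-0.1,0],[-0.32,0,-0.2,0],[-0.4,0,-0.4,0],[-0.5,0,-0.6,0],[-0.6,0,-0.8,0],[-0.8,0,-1,0],[-1,0,-1,0],[-1,0,-1,0],[-1,0,-1,0]],
  ],
)

```text
time: 12.15
position: [0.5728, -0.0715, 0.1101]
ee_rot: [0.612, 0.79, -0.001, -0.001]
contact_force: [-0.2, 0.3, -1.0]
finger_gap: 0.0006
grasp_force: 0.0
```

Call:
apply_moves(
  commands=[
    [[-0.25,0,-0.2,0],[-0.5,0,-0.4,0],[-0.75,0,-0.6,0],[-1,0,-0.8,0],[-1,0,-0.8,0],[-1,0,-0.8,0]],
  ],
)

```text
time: 12.65
position: [0.599, -0.1662, 0.1904]
ee_rot: [0.612, 0.791, -0.0, -0.0]
contact_force: [-0.5, 1.1, -0.3]
finger_gap: 0.0001
grasp_force: 0.0
```

```bash
python3 c.py; python3 - <<'E'
from h import *
a=np.load('last_top.npy'); b,d,P,ci=grab('scene')
a=cv2.resize(a[140:280,180:400],(500,318)); b=cv2.resize(b[140:320,220:400],(300,300))
c=np.zeros((318,800,3),np.uint8); c[:,:500]=a; c[:300,500:]=b; save('end',c)
E
```

```text
t 12.65 brewer xy mm -3.9 -243.9 z 190.4 yaw 104.59 F [-0.5  1.1 -0.3] q [ 0.47  0.62 -0.4   1.54  0.27  1.03  0.26]
F along 1.180494972039227 across -0.19583389640217813
top teal low y 2/98% [-0.0434  0.0531] 775
top plate y [-0.0555 -0.0534 -0.0498] 40
top rim [-0.031  0.027  0.13 ] [0.029 0.042 0.138] 42
```

View pics/end.png

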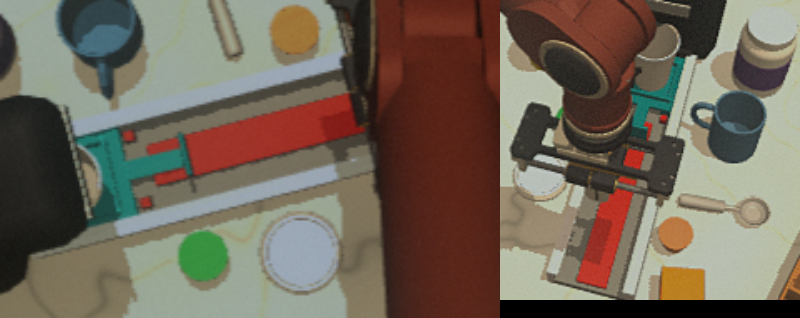

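The bar is up, and both pins stand behind the carriage's rear edge, at (130,137) and (147,202). The cup is upright, nothing else has moved, and the arm is clear, so I'm handing in.

```bash
python3 -c "
from bench import *
print(finish_job())"
```

```text
the job is handed in; nothing more can be done
None
```

The job is handed in: the carriage is home against the stop, the pins are up behind it, the cup looks upright, and the arm is clear; the judge's result was not shown, and I couldn't measure finger contact on the bar directly during the push.

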